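Clear the paper trimmer and hold its blade arm open

ROBOT

A 6-joint arm with a two-finger parallel gripper is mounted at the origin on the work surface. World frame = base frame: x ahead of the robot, y to its left, z up, the work surface at z = 0. Lengths are in m, angles in rad, forces in N, time in s.
With the tool pointing down it reaches from about 0.325 to 0.775 m from the base axis. Payload 5.5 kg.
Tool frame: the origin (TCP) lies at the very end of the fingers, on their centre line; the grasp point (between the pads) lies 19 mm behind it (r.tcp_to_grasp is the distance from the TCP to the grasp point, in m); z points along the fingers, y is the line along which they close (so a half turn about z gives the same grasp; the last joint's range is limited). The gripper opens to 85 mm and grips with 20 to 120 N. Pads are 22 mm wide; open, the fingers measure 114 mm over their backs; the gripper's body (76 mm by 85 mm) begins 54 mm behind the grasp point. The pads swing forward as they close: fully open they stand 13 mm farther back than shut.
Start: joints at [1.261, 0.091, 1.231, -0, 1.82, -0.057], TCP at [0.15, 0.581, 0.231] pointing down, gripper open.
Joint ranges: [-2.87, 2.87], [-0.86, 2.18], [0.17, 2.46], [-1.51, 4.65], [0.06, 2.69], [-2.65, 2.65]. Speed limits (rad/s): [2.57, 2.57, 3.01, 3.14, 3.14, 3.14].

INTERFACE

Orientations are given as a rotation vector (axis times angle).
In Python, from cell import r gives the robot as it stands.
- The arm moves only by the tool move_arm, never from a script. Its argument "targets" is a list of rows, each an object with "claw": the closure, from -1 (fully open) to 1 (shut); "dp": the shift along the tool's x, y, z each as a share of 120 mm, from -1 to 1, a list of three; "spin": the turn about the tool's z as a share of pi rad, from -1 to 1. In form: [{"claw": claw, "dp": [tx, ty, tz], "spin": spin}, ...]. A call has 1 to 12 rows; each row is the pose to reach, as a shift and turn from the pose commanded when the call began, along the tool's axes at that moment, turning the shorter way round; what a row does not reach only later rows make up. A row lasts 1/8 s, in which the tool goes at most 62.5 mm and 10.7 degrees, less where a joint would pass 70% of its speed; a pose out of reach is approached as far as the arm can. A call with a number of a shift or a turn outside -1 to 1 is refused whole. A call with a gripper value outside its range is refused whole. The fingers move at their own pace and stop on an object; the grip force is fixed at half the most. Time passes only in rows, so rows that repeat a pose let the fingers close. It gives the time, the measured TCP pose, the force, the opening and the grip force at its end, in the units of the state.
- r.get_state(): the state, without advancing time (a new reading comes with each control period).
- r.get_image(name): name is "scene" or "top" or "wrist"; returns a dict with "color" (400x640x3 uint8, red, green, blue), "range_z" (400x640 float32, m along the optical axis (not along the pixel's ray), 0 where there is no reading), "fovy" (degrees; the focal length in pixels is half the picture's height over the tangent of half this angle, whatever the lens; pixels are square), "cx", "cy" (the principal point, pixels), "distortion" ([k1, k2, p1, p2, k3] as OpenCV has them; the pictures are not rectified), "origin" and "rotation" of the camera in the world. Camera axes: x right, y up, looking along -z (the intrinsics and any distortion apply to the point x, -y, -z); pixel columns grow to the right and rows downward; lengths in m; the calibration is good to about 2 mm. A picture is of the moment at which its call begins.
- r.close_job(): hands the job in; it is judged then, once.
The state is a dict: "t": time; "q": joint angles; "joint_vel": joint speeds; "joint_efforts": joint torques, N m; "eef_pos": TCP position; "tcp_rot": TCP orientation; "contact_force": force on the tool from outside, world axes, zero at the start; "torque": the same for the moment, N m; "grip_width": finger opening in m; "gripper_force": force on a finger pad.
Only numpy, scipy, OpenCV 4.12 (cv2) and the standard library are available. Lean on these libraries where they do the work, as an engineer would, in place of code of your own. Each camera call takes 0.05 s, during which the arm holds its last target. There are 200 camera calls.

TASK

Get the paper trimmer ready for the next sheet: with the blade arm still locked down, slide the mounted print flat across the bed onto the drawing board beside it until it lies wholly on the green face. Then pull the red spring knob sideways, straight out from the arm, to free the latch, and lift the blade arm to an opening of at least thirty degrees. Finish while still holding the arm up in the gripper (it drops if let go), and leave the ink bottle, cup and water bottle where they are.

Things in the scene. Friction and masses are not known exactly. Their poses are not given: they have to be found in the camera images.
- trimmer: Fixed guillotine paper trimmer, grey bed 340 (x) x 260 (y) mm, top at z = 20, white grid. Origin: on the table under the bed's centre; x runs along the cut from handle end to pivot, y from the blade across the bed to the drawing board. On the bed: fence 9 high at x 152 to 168; clear guard 28 high beside the blade, its foot ending at y = -108; steel catch lug (x -137 to -103, y to -110, top z 62).
- blade_arm (a joint): Opening of the blue blade arm (0.7 kg) along the bed's edge (centred on trimmer y = -144 mm, top z = 59 mm), rad: 0 = down and locked, grows as the handle end rises, stop at 1.2. Hinges about the trimmer's y axis through point pivot. No counterspring: let go, it drops. A black rubber handle (27 mm thick) at trimmer x -180 to -285. Lifting by the knob takes about 6 N.
- latch (a joint): Travel of the spring latch pin in the blade arm, m: 0 = in the catch lug (locked), 0.012 = fully out. The knob pulls along the trimmer's -y axis, away from the arm; the pin is clear of the lug from 0.008. The spring pulls back with 5 N at 0, 9.5 N at 0.012, and returns the knob when let go. The arm can rise only while the pin is out; once it is up the latch may spring back.
- latch_knob (a point): Centre of the red cylindrical pull knob, 22 mm diameter, 26 mm long, axis along the trimmer's y. It sticks out sideways from the blade arm, at (-120, -181, 46) mm in the trimmer's frame when locked, on a neck 15 mm thick, with only bare table around and below. The arm carries it: pulled out and lifted, it lifts the arm (270 mm from the pivot).
- pivot (a point): Point on the blade arm's hinge axis, at (150, -139, 40) mm in the trimmer's frame; fixed. The grey pivot block beside it is 54 mm high.
- drawing_board: Fixed wooden drawing board 320 (x) x 250 (y) x 19 mm with a green cutting face 300 (x) x 230 (y) mm centred on it, beside the trimmer on its +y side, parallel to it, gap 4 to 12 mm; its top is 1 mm below the bed's. Origin: on the table under its centre; axes parallel to the trimmer's.
- print: Loose white mounted print, stiff foam board 180 (x) x 130 (y) x 5 mm, about 60 g, with a dark picture. Too wide to grasp; lies on the trimmer's bed at first. Origin: centre of its underside.
- corner_a (a point): Corner of the print at (-90, -65) mm in its frame, mid-thickness.
- corner_b (a point): Corner of the print at (90, -65) mm.
- corner_c (a point): Corner of the print at (90, 65) mm.
- corner_d (a point): Corner of the print at (-90, 65) mm.
- ink_bottle: Bystander: small amber ink bottle with black cap, 40 mm diameter, 75 mm high; stands on the table on the blade side of the trimmer, 50 mm or more clear of the knob (ink bottle and cup swap places). Origin: centre of its underside.
- cup: Bystander: clear plastic cup, 68 mm diameter, 80 mm high, stands on the table on the blade side of the trimmer, 50 mm or more clear of the knob (ink bottle and cup swap places). Origin: centre of its underside.
- water_bottle: Bystander: clear water bottle with green cap, 64 mm diameter, 200 mm high, stands on the table beside the drawing board, on the side away from the trimmer. Origin: centre of its underside.
Not all that is in view belongs to the job. Several things have the shape of the print; the one meant has the colours described above.

How it is judged:
By the outcome, as a careful person would: the job done as asked, in the order asked, and still so for the second after the job is handed in, while the arm keeps its last pose, push and grip.
It also fails if it takes over 58 s, if anything falls off the work surface, if the arm or the gripper's body presses on something with over 40 N, if the wrist force passes 120 N, or if a joint passes its speed limit or range.

## Working session

There is one attempt and no reset: what is moved stays moved. The work goes in short steps, Python scripts to look and compute and a tool call to move; the robot and the scene stay as the last step left them, time stands still between calls to the robot, and variables do not carry over. Pictures are saved under pics/ and viewed, at most 13 in all, crops included, and the job is handed in when it is done.

Besides the shell and the picture viewer there is one more tool, called after ">>>" by a JSON object that holds its "name" and its "arguments", one argument or row to a line. move_arm: Moves the arm, as the interface text tells. Its arguments: {"type":"object","properties":{"targets":{"type":"array","items":{"type":"object","properties":{"claw":{"type":"number"},"dp":{"type":"array","items":{"type":"number"}},"spin":{"type":"number"}}}}},"required":["targets"]}

```bash
mkdir -p pics
cat > h.py <<'E'
import numpy as np, cv2
from cell import r
def grab(n):
    return r.get_image(n)
def K(im):
    f=200/np.tan(np.radians(im["fovy"])/2)
    return np.array([[f,0,im["cx"]],[0,f,im["cy"]],[0,0,1]])
def ray(im,px):
    px=np.array(px,float).reshape(-1,1,2)
    u=cv2.undistortPoints(px,K(im),np.array(im["distortion"],float)).reshape(-1,2)
    d=np.c_[u[:,0],-u[:,1],-np.ones(len(u))]
    return np.array(im["origin"]),d@np.array(im["rotation"]).T
def plane(im,px,z):
    o,d=ray(im,px); return o+d*((z-o[2])/d[:,2])[:,None]
def depth(im,px):
    o,d=ray(im,px); p=np.array(px,int).reshape(-1,2); return o+d*im["range_z"][p[:,1],p[:,0]][:,None]
def proj(im,P):
    R=np.array(im["rotation"]);c=(np.array(P).reshape(-1,3)-im["origin"])@R
    c=c*[1,-1,-1]
    return cv2.projectPoints(c,np.zeros(3),np.zeros(3),K(im),np.array(im["distortion"],float))[0].reshape(-1,2)
def save(im,n): cv2.imwrite("pics/"+n,im["color"][:,:,::-1])
E
python3 - <<'E'
from h import *
for n in("top","scene"):
    im=grab(n); save(im,n+"0.png"); print(n,im["fovy"],im["cx"],im["cy"],im["distortion"],im["origin"],np.round(im["rotation"],3).tolist())
s=r.get_state();print(s)
E
```

```text
top 46.307427388110355 329.7994643947297 198.62770838562662 [-0.10025407  0.          0.          0.          0.        ] [0.28202468 0.02539898 1.38986468] [0.159, -0.159, -1.598]
scene 45.37432374315726 325.3425985040079 203.6722644757199 [0.00462888 0.         0.         0.         0.        ] [0.95185402 0.48395917 0.97514816] [0.274, 0.681, 2.326]
{'t': 0.1, 'q': array([ 1.26129871e+00,  9.18048256e-02,  1.23176905e+00, -2.56970264e-05,
        1.81979768e+00, -5.67023791e-02]), 'joint_vel': array([-0.00069598, -0.00151655, -0.00321809, -0.00137312,  0.00220601,
        0.00020405]), 'joint_efforts': array([ 3.43149550e-03, -4.60214388e+01, -4.19221044e+01, -6.08523791e-07,
        1.05384988e-02, -2.82868564e-05]), 'eef_pos': array([0.15000134, 0.58068717, 0.23024919]), 'tcp_rot': array([-3.96005277e-01, -3.11623098e+00,  2.75444758e-03]), 'contact_force': array([-0.64653483, -0.11859976,  0.2218395 ]), 'torque': array([-0.04655339,  0.00838664, -0.00353632]), 'gripper_force': 0.0, 'grip_width': 0.08539456720081423}
```

View pics/top0.png

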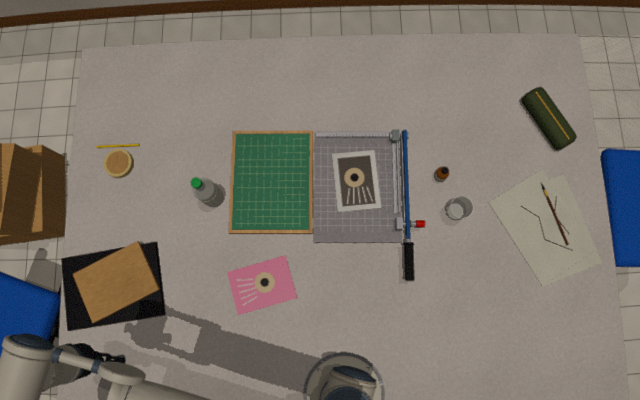

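View pics/scene0.png

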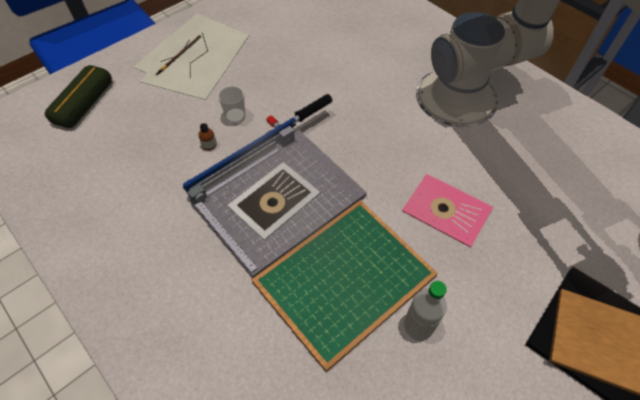

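The top view shows the print on the grey bed, with corners near (333,153), (376,150), (383,208) and (338,211). The green face spans (232,131)–(312,233), the red knob is at (419,224), the ink bottle at (442,174), the cup at (459,209) and the water bottle at (203,190). The scene view agrees, with the knob at about (272,121).

```bash
python3 - <<'E'
s=open('h.py').read()
s=s.replace('''    return r.get_image(n)''','''    im=r.get_image(n); R=np.array(im["rotation"],float)
    im["rotation"]=cv2.Rodrigues(R)[0] if R.size==3 else R
    return im''')
s+='''
def big(m,k=1):
    cs=sorted(cv2.findContours(m.astype(np.uint8),cv2.RETR_EXTERNAL,cv2.CHAIN_APPROX_NONE)[0],key=cv2.contourArea)
    return cs[-k]
def hsv(im): return [c.astype(int) for c in cv2.split(cv2.cvtColor(im["color"],cv2.COLOR_RGB2HSV))]
def rect_w(im,c,z):
    P=plane(im,c.reshape(-1,2),z)[:,:2]
    (cx,cy),(w,h),a=cv2.minAreaRect((P*1000).astype(np.float32))
    return (cx,cy),(w,h),a,cv2.boxPoints(((cx,cy),(w,h),a))
def tri(a,pa,b,pb):
    o1,d1=ray(a,pa);o2,d2=ray(b,pb);d1=d1[0];d2=d2[0]
    t=np.linalg.lstsq(np.c_[d1,-d2],o2-o1,rcond=None)[0]
    p,q=o1+t[0]*d1,o2+t[1]*d2; return (p+q)/2,np.linalg.norm(p-q)
'''
open('h.py','w').write(s)
E
python3 - <<'E'
from h import *
np.set_printoptions(precision=1,suppress=True)
ims={n:grab(n) for n in("top","scene")}
red={}
for n,im in ims.items():
    H,S,V=hsv(im)
    g=(H>55)&(H<90)&(S>80)&(V>50)
    g=cv2.morphologyEx(g.astype(np.uint8),cv2.MORPH_CLOSE,np.ones((7,7)))
    print(n,"green",*rect_w(im,big(g),.019))
    w=(S<45)&(V>165); m=np.zeros_like(w)
    a=(slice(145,216),slice(325,388)) if n=="top" else (slice(158,242),slice(222,325)); m[a]=w[a]
    c=big(m); print("white print",cv2.contourArea(c),*rect_w(im,c,.025))
    rd=((H<6)|(H>174))&(S>150)&(V>90); m=np.zeros_like(rd)
    a=(slice(210,240),slice(405,430)) if n=="top" else (slice(110,130),slice(260,285)); m[a]=rd[a]
    c=big(m); print("red",cv2.minAreaRect(c)); red[n]=cv2.minAreaRect(c)[0]
    print(plane(im,[red[n]],.046)*1000, depth(im,[red[n]])*1000)
    b=(H>100)&(H<125)&(S>120); m=np.zeros_like(b)
    a=(slice(120,250),slice(395,416)) if n=="top" else (slice(110,195),slice(180,300)); m[a]=b[a]
    print("blue",*rect_w(im,big(m),.059))
    pts={"top":dict(bl=(313,241),tl=(313,132),ink=(442,173),cup=(457,210),wb=(197,184),board_tr=(313,131),handle_end=(409,279),handle0=(408,244)),"scene":dict(ink=(206,128),cup=(232,97),wb=(438,289),handle_end=(329,98))}[n]
    for k,v in pts.items(): print(k,depth(im,[v])*1000,plane(im,[v],.02)*1000)
print(tri(ims["top"],red["top"],ims["scene"],red["scene"]))
for k in((("ink"),(442,173),(206,128)),("wb",(197,184),(438,289)),("hend",(409,279),(329,98))): print(k[0],tri(ims["top"],k[1],ims["scene"],k[2]))
big_=np.hstack([cv2.resize(ims["top"]["color"][120:290,300:480],None,fx=3,fy=3,interpolation=cv2.INTER_CUBIC)])
cv2.imwrite("pics/t1.png",big_[:,:,::-1])
E
```

```text
top green (625.9262084960938, 195.92352294921875) (226.6930694580078, 293.4473571777344) 88.1889419555664 [[475.7  87.3]
 [769.   78. ]
 [776.2 304.6]
 [482.9 313.9]]
white print 98.5 (598.8870849609375, -119.2821273803711) (40.846282958984375, 143.28504943847656) 79.89942932128906 [[ 524.8 -126.8]
 [ 665.8 -152. ]
 [ 673.  -111.7]
 [ 531.9  -86.6]]
red ((420.0, 223.0), (6.0, 8.0), 90.0)
[[ 475.4 -240.1   46. ]] [[ 475.2 -239.7   47.8]]
blue (595.697265625, -204.04347229003906) (12.076144218444824, 322.88323974609375) 88.01710510253906 [[ 434.1 -204.5]
 [ 756.8 -215.7]
 [ 757.3 -203.6]
 [ 434.6 -192.4]]
bl [[438.9  74.2  -0.5]] [[436.6  73.5  20. ]]
tl [[781.7  65.6  -3.2]] [[773.4  64.9  20. ]]
ink [[ 621.1 -314.7   55. ]] [[ 630.  -323.6   20. ]]
cup [[ 517.9 -365.5   -0.6]] [[ 514.4 -359.7   20. ]]
wb [[576.5 369.8 198.7]] [[620.7 421.5  20. ]]
board_tr [[782.3  65.3   4.3]] [[776.7  64.8  20. ]]
handle_end [[ 315.  -194.2   67.2]] [[ 316.2 -202.    20. ]]
handle0 [[ 413.7 -198.    64. ]] [[ 418.1 -205.4   20. ]]
scene green (624.85400390625, 197.97280883789062) (226.9456481933593
[... 364 characters left out ...]
0)
[[ 474.6 -242.8   46. ]] [[ 478.9 -236.2   54.5]]
blue (677.5092163085938, -202.3194580078125) (170.33831787109375, 20.627044677734375) 0.9267433881759644 [[ 592.2 -193.4]
 [ 592.5 -214. ]
 [ 762.8 -211.3]
 [ 762.5 -190.6]]
ink [[ 625.  -309.8   70.1]] [[ 606.9 -353.7   20. ]]
cup [[ 498.4 -381.5   40.5]] [[ 488.4 -400.5   20. ]]
wb [[583.3 378.1 199.3]] [[498.1 353.6  20. ]]
handle_end [[ 320.4 -187.2   63.6]] [[ 290.3 -219.2   20. ]]
(array([ 0.5, -0.2,  0. ]), np.float64(0.001457609748794859))
ink (array([ 0.6, -0.3,  0.1]), np.float64(0.004468420751316781))
wb (array([0.6, 0.4, 0.2]), np.float64(0.003700011407230157))
hend (array([ 0.3, -0.2,  0.1]), np.float64(0.0026331949668819553))
```

View pics/t1.png

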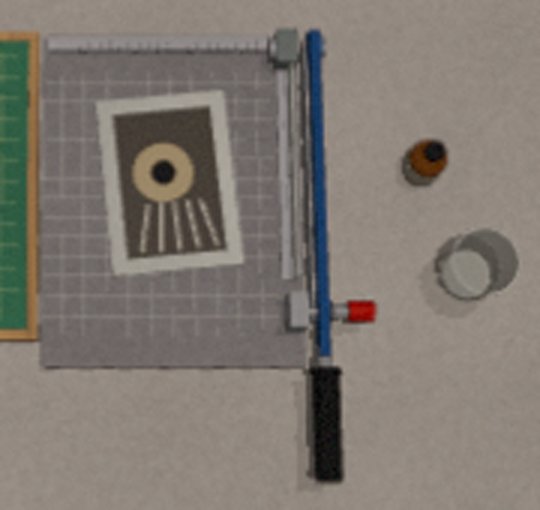

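The crop confirms the layout: the knob is free, the print is yawed about 5.7° on the bed, and there is clear bed between the print and the guard. In world coordinates the trimmer origin is about (602,-62) mm with a yaw of -1.8°. I'll turn the open gripper along the trimmer's x axis, so the two fingers can push the print's edge at two points.

>>> {"name": "move_arm", "arguments": {
  "targets": [
    {"claw": -1,"dp": [-0.25,-0.23,0],"spin": 0.055},
    {"claw": -1,"dp": [-0.5,-0.46,0],"spin": 0.11},
    {"claw": -1,"dp": [-0.75,-0.7,0],"spin": 0.165},
    {"claw": -1,"dp": [-1,-0.93,0],"spin": 0.22},
    {"claw": -1,"dp": [-1,-0.93,0],"spin": 0.275},
    {"claw": -1,"dp": [-1,-0.93,0],"spin": 0.33},
    {"claw": -1,"dp": [-1,-0.93,0],"spin": 0.385},
    {"claw": -1,"dp": [-1,-0.93,0],"spin": 0.429},
    {"claw": -1,"dp": [-1,-0.93,0],"spin": 0.429}
  ]
}}

```text
t: 1.32
eef_pos: [0.2383, 0.4428, 0.2311]
tcp_rot: [2.253, 2.19, -0.0]
contact_force: [0.4, -0.5, -0.1]
grip_width: 0.0853
gripper_force: 0.0
```

>>> {"name": "move_arm", "arguments": {
  "targets": [
    {"claw": -1,"dp": [-0.32,0.22,0],"spin": 0},
    {"claw": -1,"dp": [-0.64,0.44,0],"spin": 0},
    {"claw": -1,"dp": [-0.96,0.65,0],"spin": 0}
  ]
}}

```text
t: 1.7
eef_pos: [0.3134, 0.3243, 0.2312]
tcp_rot: [2.25, 2.193, 0.0]
contact_force: [1.4, 0.8, -0.0]
grip_width: 0.0854
gripper_force: 0.0
```

>>> {"name": "move_arm", "arguments": {
  "targets": [
    {"claw": -1,"dp": [-0.32,0.22,0],"spin": 0},
    {"claw": -1,"dp": [-0.64,0.44,0],"spin": 0},
    {"claw": -1,"dp": [-0.96,0.65,0],"spin": 0}
  ]
}}

```text
t: 2.08
eef_pos: [0.388, 0.2066, 0.2313]
tcp_rot: [2.25, 2.192, 0.001]
contact_force: [0.9, -0.7, -0.3]
grip_width: 0.0854
gripper_force: 0.0
```

>>> {"name": "move_arm", "arguments": {
  "targets": [
    {"claw": -1,"dp": [-0.32,0.22,0],"spin": 0},
    {"claw": -1,"dp": [-0.64,0.44,0],"spin": 0},
    {"claw": -1,"dp": [-0.96,0.65,0],"spin": 0}
  ]
}}

```text
t: 2.45
eef_pos: [0.4626, 0.0891, 0.2313]
tcp_rot: [2.25, 2.192, 0.0]
contact_force: [0.7, -0.5, 0.4]
grip_width: 0.0852
gripper_force: 0.0
```

>>> {"name": "move_arm", "arguments": {
  "targets": [
    {"claw": -1,"dp": [-0.32,0.22,0],"spin": 0},
    {"claw": -1,"dp": [-0.64,0.44,0],"spin": 0},
    {"claw": -1,"dp": [-0.96,0.65,0],"spin": 0},
    {"claw": -1,"dp": [-0.96,0.65,0],"spin": 0},
    {"claw": -1,"dp": [-0.96,0.65,0],"spin": 0}
  ]
}}

```text
t: 3.08
eef_pos: [0.5363, -0.0267, 0.2311]
tcp_rot: [-2.252, -2.189, 0.0]
contact_force: [1.3, -0.4, -0.1]
grip_width: 0.0855
gripper_force: 0.0
```

Run:
```python
from h import *
im=grab("wrist"); save(im,"w1.png"); print(im["fovy"],im["origin"],np.round(im["rotation"],2).tolist())
```

```text
58.78838060872793 [0.53863822 0.05190078 0.37384667] [[1.0, 0.03, 0.01], [-0.03, 0.95, 0.31], [-0.0, -0.31, 0.95]]
```

View pics/w1.png

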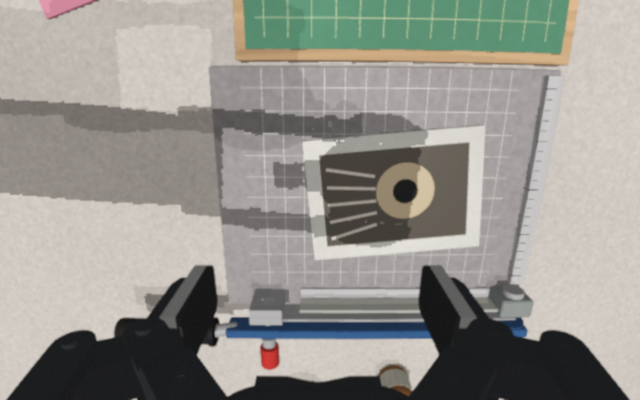

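The wrist view shows print corners at about (303,142), (485,126), (480,244) and (315,260). The knob is at (269,353), and the finger tips are near (207,270) and (428,270).

Run:
```python
from h import *
np.set_printoptions(precision=1,suppress=True)
im=grab("wrist"); top=grab("top")
u=np.array([np.cos(np.radians(-1.8)),np.sin(np.radians(-1.8))]);v=np.array([-u[1],u[0]]);C=np.array([602.4,-61.8])
T=lambda P:np.c_[(P[:,:2]*1000-C)@u,(P[:,:2]*1000-C)@v,P[:,2]*1000]
c=[(303,142),(485,126),(480,244),(315,260)]
print("print",T(plane(im,c,.025)))
print("depth",T(depth(im,[(309,150),(478,133),(474,238),(322,253)])))
print("tops h tri"); 
ct=[(338,211),(333,153),(376.5,150.5),(382,208)]
for a,b in zip(c,ct):
    p,e=tri(im,a,top,b);print(T(p[None]),e*1000)
H,S,V=hsv(im); rd=((H<6)|(H>174))&(S>150)&(V>90); k=cv2.minAreaRect(big(rd));print(k)
H,S,V=hsv(top); rd=((H<6)|(H>174))&(S>150)&(V>90);rd[:,:400]=0;rd[:,430:]=0; kt=cv2.minAreaRect(big(rd));print(kt)
p,e=tri(im,k[0],top,kt[0]);print("knob",T(p[None]),e*1000,T(plane(im,[k[0]],.055)),T(depth(im,[k[0]])))
print("bed",T(plane(im,[(212,67),(558,70)],.02)),"board edge",T(plane(im,[(237,60),(567,64),(247,50),(560,54)],.019)))
z=im["range_z"]
m=(z>0)&(z<.26)&(im["color"].sum(2)<200)
ys,xs=np.nonzero(m); P=depth(im,np.c_[xs,ys])*1000
e=r.get_state()["eef_pos"]*1000
print(e,"lowest",np.percentile(P[:,2],[0,1,2,5]))
low=P[:,2]<np.percentile(P[:,2],3); print((P[low]-e).min(0),(P[low]-e).max(0))
```

```text
print [[-81.6  58.3  25. ]
 [ 97.1  75.3  25. ]
 [110.4 -51.6  25. ]
 [-69.6 -70.8  25. ]]
depth [[-75.7  50.2  24.2]
 [ 90.6  68.5  25.8]
 [102.5 -44.3  25.3]
 [-62.  -62.7  24.3]]
tops h tri
[[-81.3  56.9  20.8]] 1.7844520749338495
[[103.7  72.    8.5]] 3.7721251838194187
[[115.6 -62.1   6. ]] 9.115363970137654
[[-70.3 -76.   14.6]] 1.2901134079426684
((269.0, 357.0), (16.0, 22.0), 0.0)
((420.0, 223.0), (6.0, 8.0), 90.0)
knob [[-121.8 -181.5   49.7]] 0.22348111918015634 [[-120.8 -176.8   55. ]] [[-120.5 -175.4   56.6]]
bed [[-167.3  128.6   20. ]
 [ 164.8  129.6   20. ]] board edge [[-143.4  134.8   19. ]
 [ 173.6  135.4   19. ]
 [-133.5  143.6   19. ]
 [ 164.8  144.3   19. ]]
[536.2 -26.  231.7] lowest [245.5 250.5 253.7 260.9]
[-55.5 -13.1  13.8] [55.6 12.2 24.6]
```

>>> {"name": "move_arm", "arguments": {
  "targets": [
    {"claw": -1,"dp": [-0.33,0.22,0],"spin": 0},
    {"claw": -1,"dp": [-0.65,0.45,0],"spin": 0},
    {"claw": -1,"dp": [-0.98,0.675,0],"spin": 0},
    {"claw": -1,"dp": [-0.98,0.675,0.4],"spin": 0},
    {"claw": -1,"dp": [-0.98,0.675,0.8],"spin": 0},
    {"claw": -1,"dp": [-0.98,0.675,1],"spin": 0},
    {"claw": -1,"dp": [-0.98,0.675,1],"spin": 0}
  ]
}}

```text
t: 4.1
eef_pos: [0.6126, -0.1455, 0.1087]
tcp_rot: [-2.249, -2.187, 0.004]
contact_force: [0.2, 0.1, 0.9]
grip_width: 0.0854
gripper_force: 0.0
```

>>> {"name": "move_arm", "arguments": {
  "targets": [
    {"claw": -1,"dp": [0,0,0.3],"spin": 0},
    {"claw": -1,"dp": [0,0,0.6],"spin": 0},
    {"claw": -1,"dp": [0,0,0.75],"spin": 0},
    {"claw": -1,"dp": [0,0,0.78],"spin": 0},
    {"claw": -1,"dp": [0,0,0.78],"spin": 0}
  ]
}}

```text
t: 4.72
eef_pos: [0.6149, -0.1471, 0.0195]
tcp_rot: [2.252, 2.187, 0.002]
contact_force: [0.5, -0.3, 0.5]
grip_width: 0.0854
gripper_force: 0.0
```

Run:
```python
from h import *
im=grab("wrist"); save(im,"w2.png"); print(r.get_state()["eef_pos"],r.get_state()["contact_force"])
```

```text
[ 0.61508658 -0.14720458  0.01983549] [-0.11596262 -0.26348195  1.08377419]
```

View pics/w2.png

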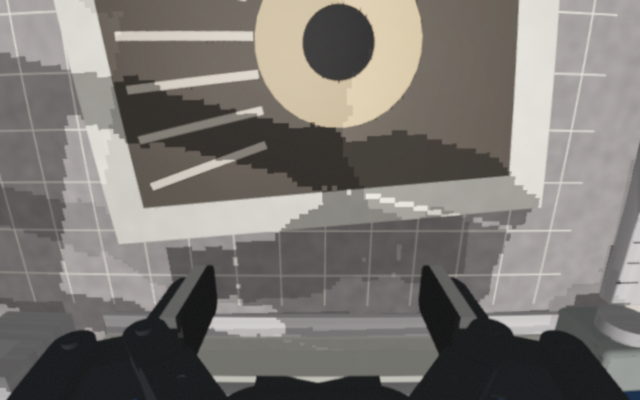

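The fingers straddle the bed strip below the print's near edge (the edge runs (120,240)–(540,207), with the finger tips at row 268). I'll lower until they are just above the bed.

>>> {"name": "move_arm", "arguments": {
  "targets": [
    {"claw": -1,"dp": [0,0,0.03],"spin": 0},
    {"claw": -1,"dp": [0,0,0.06],"spin": 0},
    {"claw": -1,"dp": [0,0,0.085],"spin": 0},
    {"claw": -1,"dp": [0,0,0.085],"spin": 0}
  ]
}}

```text
t: 5.28
eef_pos: [0.6139, -0.147, 0.0072]
tcp_rot: [-2.254, -2.188, 0.0]
contact_force: [0.3, 0.2, -0.2]
grip_width: 0.0856
gripper_force: 0.0
```

>>> {"name": "move_arm", "arguments": {
  "targets": [
    {"claw": -1,"dp": [0,0,0.008],"spin": 0},
    {"claw": -1,"dp": [0,0,0.008],"spin": 0}
  ]
}}

```text
t: 5.52
eef_pos: [0.614, -0.147, 0.0069]
tcp_rot: [2.254, 2.188, 0.0]
contact_force: [-0.9, 1.0, 2.6]
grip_width: 0.0854
gripper_force: 1.3
```

>>> {"name": "move_arm", "arguments": {
  "targets": [
    {"claw": -1,"dp": [0,0,-0.01],"spin": 0},
    {"claw": -1,"dp": [0.04,0,-0.01],"spin": 0},
    {"claw": -1,"dp": [0.1,0,-0.01],"spin": 0},
    {"claw": -1,"dp": [0.17,0,-0.01],"spin": 0},
    {"claw": -1,"dp": [0.24,0,-0.01],"spin": 0},
    {"claw": -1,"dp": [0.32,0,-0.01],"spin": 0},
    {"claw": -1,"dp": [0.4,0,-0.01],"spin": 0},
    {"claw": -1,"dp": [0.48,0,-0.01],"spin": 0},
    {"claw": -1,"dp": [0.56,0,-0.01],"spin": 0},
    {"claw": -1,"dp": [0.64,0,-0.01],"spin": 0},
    {"claw": -1,"dp": [0.7,0,-0.01],"spin": 0},
    {"claw": -1,"dp": [0.74,0,-0.01],"spin": 0}
  ]
}}

```text
t: 7.02
eef_pos: [0.6166, -0.0577, 0.0077]
tcp_rot: [2.254, 2.188, 0.0]
contact_force: [0.2, -0.3, -0.2]
grip_width: 0.0853
gripper_force: 0.1
```

Run:
```python
from h import *
im=grab("wrist"); save(im,"w3.png"); print(r.get_state()["eef_pos"],r.get_state()["contact_force"])
```

```text
[ 0.61664827 -0.05728843  0.00772077] [ 0.06708851  0.49728464 -0.69926888]
```

View pics/w3.png

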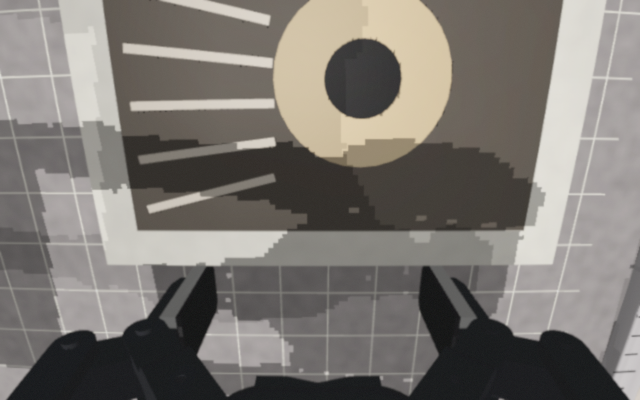

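The print is now square to the fingers, its edge level on row 265. I'll keep pushing.

>>> {"name": "move_arm", "arguments": {
  "targets": [
    {"claw": -1,"dp": [0.04,0,0],"spin": 0},
    {"claw": -1,"dp": [0.1,0,0],"spin": 0},
    {"claw": -1,"dp": [0.18,0,0],"spin": 0},
    {"claw": -1,"dp": [0.26,0,0],"spin": 0},
    {"claw": -1,"dp": [0.34,0,0],"spin": 0},
    {"claw": -1,"dp": [0.42,0,0],"spin": 0},
    {"claw": -1,"dp": [0.5,0,0],"spin": 0},
    {"claw": -1,"dp": [0.58,0,0],"spin": 0},
    {"claw": -1,"dp": [0.66,0,0],"spin": 0},
    {"claw": -1,"dp": [0.74,0,0],"spin": 0},
    {"claw": -1,"dp": [0.82,0,0],"spin": 0},
    {"claw": -1,"dp": [0.88,0,0],"spin": 0}
  ]
}}

```text
t: 8.57
eef_pos: [0.6197, 0.048, 0.0076]
tcp_rot: [-2.254, -2.188, 0.0]
contact_force: [0.3, -0.8, -0.3]
grip_width: 0.0858
gripper_force: 0.1
```

>>> {"name": "move_arm", "arguments": {
  "targets": [
    {"claw": -1,"dp": [0.04,0,0],"spin": 0},
    {"claw": -1,"dp": [0.1,0,0],"spin": 0},
    {"claw": -1,"dp": [0.18,0,0],"spin": 0},
    {"claw": -1,"dp": [0.26,0,0],"spin": 0},
    {"claw": -1,"dp": [0.34,0,0],"spin": 0},
    {"claw": -1,"dp": [0.4,0,0],"spin": 0},
    {"claw": -1,"dp": [0.46,0,0],"spin": 0},
    {"claw": -1,"dp": [0.51,0,0],"spin": 0},
    {"claw": -1,"dp": [0.54,0,0],"spin": 0},
    {"claw": -1,"dp": [0.56,0,0],"spin": 0},
    {"claw": -1,"dp": [0.57,0,0],"spin": 0},
    {"claw": -1,"dp": [0.57,0,0],"spin": 0}
  ]
}}

```text
t: 10.07
eef_pos: [0.6218, 0.1157, 0.0077]
tcp_rot: [-2.254, -2.188, -0.0]
contact_force: [-0.4, -0.2, 0.6]
grip_width: 0.0851
gripper_force: 0.0
```

Run:
```python
from h import *
im=grab("top"); s=grab("scene")
cv2.imwrite("pics/a4.png",np.hstack([cv2.resize(im["color"][110:260,200:440],(480,300)),cv2.resize(s["color"][90:390,130:450],(320,300))])[:,:,::-1]); print(r.get_state()["eef_pos"],r.get_state()["contact_force"])
```

```text
[0.62180912 0.11563184 0.00773356] [ 0.25693707 -0.1540635   0.8395092 ]
```

View pics/a4.png

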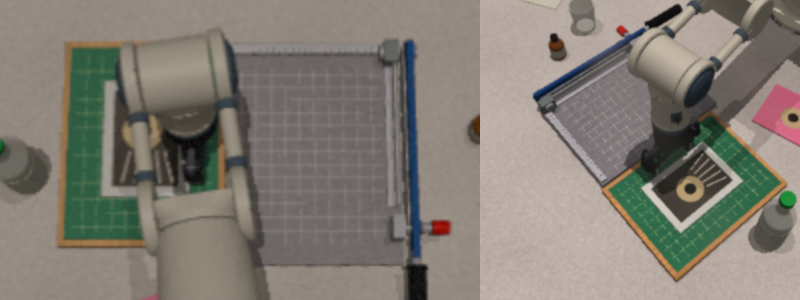

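The print lies inside the green face in both views. I'll back off, lift, and go to the knob.

>>> {"name": "move_arm", "arguments": {
  "targets": [
    {"claw": -1,"dp": [-0.05,0,0],"spin": 0},
    {"claw": -1,"dp": [-0.08,0,-0.05],"spin": 0},
    {"claw": -1,"dp": [-0.08,0,-0.4],"spin": 0},
    {"claw": -1,"dp": [-0.08,0,-0.8],"spin": 0},
    {"claw": -1,"dp": [-0.08,0,-1],"spin": 0}
  ]
}}

```text
t: 10.8
eef_pos: [0.6227, 0.1059, 0.1322]
tcp_rot: [2.252, 2.185, 0.007]
contact_force: [0.2, 0.5, 0.0]
grip_width: 0.0852
gripper_force: 0.0
```

>>> {"name": "move_arm", "arguments": {
  "targets": [
    {"claw": -1,"dp": [-0.3,-0.12,0],"spin": 0},
    {"claw": -1,"dp": [-0.65,-0.25,0],"spin": 0},
    {"claw": -1,"dp": [-1,-0.38,0],"spin": 0}
  ]
}}

```text
t: 11.18
eef_pos: [0.5718, -0.0138, 0.1284]
tcp_rot: [2.253, 2.188, 0.001]
contact_force: [0.6, -1.6, -0.6]
grip_width: 0.0852
gripper_force: 0.0
```

>>> {"name": "move_arm", "arguments": {
  "targets": [
    {"claw": -1,"dp": [-0.35,-0.12,0],"spin": 0},
    {"claw": -1,"dp": [-0.7,-0.25,0],"spin": 0},
    {"claw": -1,"dp": [-1,-0.38,0],"spin": 0}
  ]
}}

```text
t: 11.55
eef_pos: [0.5224, -0.1328, 0.1284]
tcp_rot: [2.254, 2.187, 0.0]
contact_force: [0.2, -0.2, 0.4]
grip_width: 0.085
gripper_force: 0.0
```

>>> {"name": "move_arm", "arguments": {
  "targets": [
    {"claw": -1,"dp": [-0.3,-0.12,0],"spin": 0},
    {"claw": -1,"dp": [-0.65,-0.25,0],"spin": 0},
    {"claw": -1,"dp": [-0.9,-0.36,0],"spin": 0},
    {"claw": -1,"dp": [-0.93,-0.36,0],"spin": 0},
    {"claw": -1,"dp": [-0.93,-0.36,0],"spin": 0}
  ]
}}

```text
t: 12.18
eef_pos: [0.4769, -0.2412, 0.1281]
tcp_rot: [2.255, 2.187, 0.001]
contact_force: [0.3, -0.1, -0.3]
grip_width: 0.0852
gripper_force: 0.0
```

Run:
```python
from h import *
np.set_printoptions(precision=1,suppress=True)
im=grab("wrist");top=grab("top");sc=grab("scene"); save(im,"w5.png")
s=r.get_state(); e=s["eef_pos"]*1000; rv=s["tcp_rot"]; R=cv2.Rodrigues(rv)[0]
u=np.array([np.cos(np.radians(-1.8)),np.sin(np.radians(-1.8))]);v=np.array([-u[1],u[0]]);C=np.array([602.4,-61.8])
T=lambda P:np.c_[(P[:,:2]*1000-C)@u,(P[:,:2]*1000-C)@v,P[:,2]*1000]
print("tcp",e,T(e[None]/1000),"toolyaw",np.degrees(np.arctan2(R[1,1],R[0,1])))
def red(im,a):
    H,S,V=hsv(im); m=((H<6)|(H>174))&(S>150)&(V>60); k=np.zeros_like(m);k[a]=m[a]
    return big(k)
try:
    c=red(im,(slice(0,400),slice(0,640))); print(cv2.boundingRect(c),cv2.contourArea(c))
    ctr=cv2.minAreaRect(c)[0]; print(T(plane(im,[ctr],.057)),T(depth(im,[ctr])))
    P=depth(im,c.reshape(-1,2)); P=T(P);P=P[(P[:,2]>30)&(P[:,2]<65)];print(P.min(0),P.max(0))
except Exception as x: print(x)
# print check in scene & top
for n,i,a in(("top",top,(slice(130,235),slice(230,314))),("scene",sc,(slice(200,370),slice(250,440)))):
    H,S,V=hsv(i); m=((S<60)&(V>140)).astype(np.uint8); k=np.zeros_like(m);k[a]=m[a]; k=cv2.morphologyEx(k,cv2.MORPH_OPEN,np.ones((3,3)))
    b=rect_w(i,big(k),.024); print(n,b[1],b[2],T(np.c_[b[3]/1000,np.zeros(4)])[:,:2].tolist())
```

```text
tcp [ 477.2 -240.3  127.8] [[-119.5 -182.4  127.8]] toolyaw -1.6217341201004518
(299, 186, 32, 42) 1134.0
[[-121.6 -178.7   57. ]] [[-121.6 -178.4   57.8]]
[-131.9 -193.3   44.2] [-111.3 -168.2   57.2]
top (127.60900115966797, 177.229248046875) 87.94169616699219 [[-69.4185982945613, 189.26003157597685], [107.80879410461735, 188.46103600812611], [108.38406211065342, 316.0687579160096], [-68.84332935241167, 316.8677236962435]]
scene (131.1610565185547, 180.6854705810547) 88.20365142822266 [[-72.10220197578283, 189.0042032542385], [108.5833032552911, 189.01570918275831], [108.5749597976698, 320.1767462970693], [-72.11048656025582, 320.16526458148917]]
```

View pics/w5.png

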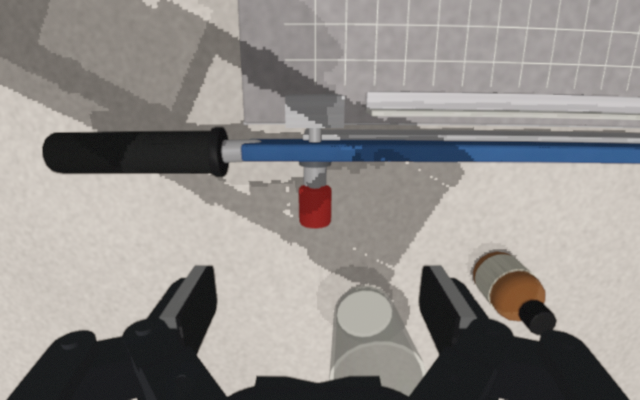

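The print spans trimmer y 189–320 and x -72–108, well inside the green face. The knob is at pixel (315,207), which puts its centre at trimmer (-121.6,-181). The cup and ink bottle are clear. I'll descend and grip.

>>> {"name": "move_arm", "arguments": {
  "targets": [
    {"claw": -1,"dp": [-0.015,-0.017,0.25],"spin": -0.001},
    {"claw": -1,"dp": [-0.015,-0.017,0.5],"spin": -0.001},
    {"claw": -1,"dp": [-0.015,-0.017,0.7],"spin": -0.001},
    {"claw": -1,"dp": [-0.015,-0.017,0.82],"spin": -0.001},
    {"claw": -1,"dp": [-0.015,-0.017,0.82],"spin": -0.001}
  ]
}}

```text
t: 12.95
eef_pos: [0.4743, -0.2422, 0.0283]
tcp_rot: [-2.248, -2.191, 0.001]
contact_force: [0.9, -0.9, -0.3]
grip_width: 0.0851
gripper_force: 0.0
```

>>> {"name": "move_arm", "arguments": {
  "targets": [
    {"claw": 1,"dp": [0,0,0],"spin": 0},
    {"claw": 1,"dp": [0,0,0],"spin": 0},
    {"claw": 1,"dp": [0,0,0],"spin": 0},
    {"claw": 1,"dp": [0,0,0],"spin": 0},
    {"claw": 1,"dp": [0,0,0],"spin": 0},
    {"claw": 1,"dp": [0,0,0],"spin": 0},
    {"claw": 1,"dp": [0,0,0],"spin": 0},
    {"claw": 1,"dp": [0,0,0],"spin": 0}
  ]
}}

```text
t: 13.95
eef_pos: [0.475, -0.2433, 0.0301]
tcp_rot: [2.25, 2.191, 0.0]
contact_force: [-0.8, 0.5, 6.8]
grip_width: 0.0201
gripper_force: 58.7
```

>>> {"name": "move_arm", "arguments": {
  "targets": [
    {"claw": 1,"dp": [-0.02,0,0],"spin": 0},
    {"claw": 1,"dp": [-0.04,0,0],"spin": 0},
    {"claw": 1,"dp": [-0.06,0,0],"spin": 0},
    {"claw": 1,"dp": [-0.08,0,0],"spin": 0},
    {"claw": 1,"dp": [-0.095,0,0],"spin": 0},
    {"claw": 1,"dp": [-0.095,0,0],"spin": 0},
    {"claw": 1,"dp": [-0.095,0,0],"spin": 0}
  ]
}}

```text
t: 14.82
eef_pos: [0.4747, -0.2525, 0.0301]
tcp_rot: [-2.248, -2.191, -0.004]
contact_force: [-2.0, 8.0, 8.4]
grip_width: 0.0202
gripper_force: 58.9
```

Run:
```python
from h import *
im=grab("wrist"); a=im["color"]; t=grab("scene")["color"][60:190,170:350]
cv2.imwrite("pics/w6.png",np.hstack([a[100:,100:540],cv2.resize(t,(330,300))])[:,:,::-1]); s=r.get_state();print(s["eef_pos"],s["contact_force"],s["grip_width"])
```

```text
[ 0.47470287 -0.25250887  0.03007693] [-0.99484876  9.33209447  8.45474086] 0.02015671249732285
```

View pics/w6.png

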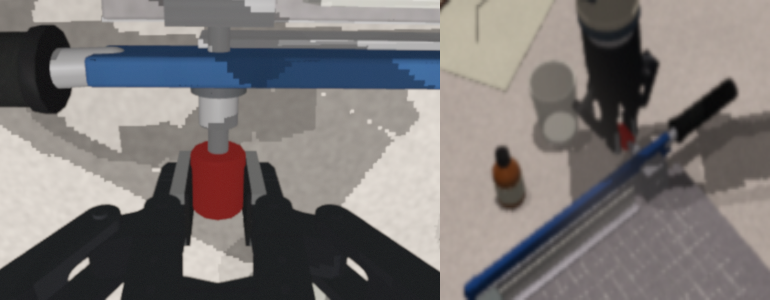

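The knob is out, with its shaft visible at (218,135), and the spring reads 8–9 N. I'll pull a touch more, then lift along the arc.

>>> {"name": "move_arm", "arguments": {
  "targets": [
    {"claw": 1,"dp": [-0.012,0,0],"spin": 0},
    {"claw": 1,"dp": [-0.017,0,0],"spin": 0},
    {"claw": 1,"dp": [-0.017,0,0],"spin": 0},
    {"claw": 1,"dp": [-0.017,0.0,-0.04],"spin": 0},
    {"claw": 1,"dp": [-0.017,0.003,-0.078],"spin": 0},
    {"claw": 1,"dp": [-0.017,0.006,-0.118],"spin": 0},
    {"claw": 1,"dp": [-0.017,0.009,-0.157],"spin": 0},
    {"claw": 1,"dp": [-0.017,0.009,-0.157],"spin": 0}
  ]
}}

```text
t: 15.92
eef_pos: [0.4751, -0.253, 0.0449]
tcp_rot: [-2.244, -2.189, -0.005]
contact_force: [8.1, 8.2, -9.8]
grip_width: 0.0202
gripper_force: 59.1
```

The arm is rising with the pin clear, so I'll continue along the arc.

>>> {"name": "move_arm", "arguments": {
  "targets": [
    {"claw": 1,"dp": [0,0.008,-0.078],"spin": 0},
    {"claw": 1,"dp": [0,0.02,-0.156],"spin": 0},
    {"claw": 1,"dp": [0,0.033,-0.233],"spin": 0},
    {"claw": 1,"dp": [0,0.051,-0.31],"spin": 0},
    {"claw": 1,"dp": [0,0.07,-0.386],"spin": 0},
    {"claw": 1,"dp": [0,0.092,-0.462],"spin": 0},
    {"claw": 1,"dp": [0,0.092,-0.462],"spin": 0}
  ]
}}

```text
t: 16.8
eef_pos: [0.4848, -0.2538, 0.1009]
tcp_rot: [-2.243, -2.187, -0.001]
contact_force: [-2.7, 10.0, -5.9]
grip_width: 0.0201
gripper_force: 60.2
```

Run:
```python
from h import *
im=grab("wrist"); a=im["color"]; t=grab("scene")["color"][40:210,170:370]
cv2.imwrite("pics/w7.png",np.hstack([a[100:,100:540],cv2.resize(t,(350,300))])[:,:,::-1]); s=r.get_state();print(s["eef_pos"],s["contact_force"],s["grip_width"],s["tcp_rot"])
```

```text
[ 0.48472236 -0.25367713  0.10042781] [-2.21580882  9.34761663 -5.02005785] 0.020059927763369748 [-2.24244255e+00 -2.18647517e+00 -1.18819416e-03]
```

View pics/w7.png

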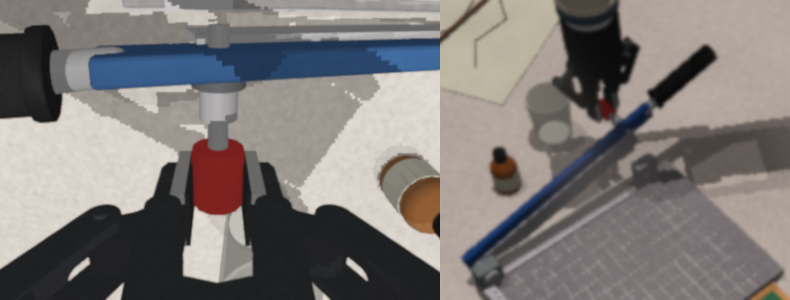

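The blade arm is up about 15°, with the knob still gripped and the bottle and cup untouched. I'll lift to about 36°.

>>> {"name": "move_arm", "arguments": {
  "targets": [
    {"claw": 1,"dp": [0,0.025,-0.074],"spin": 0},
    {"claw": 1,"dp": [0,0.052,-0.148],"spin": 0},
    {"claw": 1,"dp": [0,0.082,-0.221],"spin": 0},
    {"claw": 1,"dp": [0,0.114,-0.293],"spin": 0},
    {"claw": 1,"dp": [0,0.148,-0.363],"spin": 0},
    {"claw": 1,"dp": [0,0.186,-0.433],"spin": 0},
    {"claw": 1,"dp": [0,0.226,-0.5],"spin": 0},
    {"claw": 1,"dp": [0,0.268,-0.567],"spin": 0},
    {"claw": 1,"dp": [0,0.312,-0.632],"spin": 0},
    {"claw": 1,"dp": [0,0.358,-0.695],"spin": 0},
    {"claw": 1,"dp": [0,0.358,-0.695],"spin": 0},
    {"claw": 1,"dp": [0,0.358,-0.695],"spin": 0}
  ]
}}

```text
t: 18.4
eef_pos: [0.5245, -0.2558, 0.1866]
tcp_rot: [-2.242, -2.182, 0.008]
contact_force: [-20.9, 9.4, 9.2]
grip_width: 0.0198
gripper_force: 59.0
```

Run:
```python
from h import *
np.set_printoptions(precision=1,suppress=True)
im=grab("wrist"); t=grab("scene"); top=grab("top")
cv2.imwrite("pics/w8.png",np.hstack([im["color"][100:,100:540],cv2.resize(t["color"][20:230,150:370],(350,300))])[:,:,::-1]); s=r.get_state();print(s["eef_pos"]*1000,s["contact_force"],s["grip_width"])
H,S,V=hsv(im); m=((H<6)|(H>174))&(S>150)&(V>60); c=big(m); p=cv2.minAreaRect(c)[0]; print("knob",depth(im,[p])*1000)
u=np.array([np.cos(np.radians(-1.8)),np.sin(np.radians(-1.8))]);C=np.array([602.4,-61.8])
for n,i in(("wrist",im),("scene",t)):
    H,S,V=hsv(i); b=(H>100)&(H<125)&(S>120)&(i["range_z"]>0)
    ys,xs=np.nonzero(b); P=depth(i,np.c_[xs,ys])*1000; x=(P[:,:2]-C)@u; y=(P[:,:2]-C)@np.array([-u[1],u[0]])
    k=(abs(y+144)<15)&(x<140)&(x>-160)&(P[:,2]>40)
    f=np.polyfit(x[k],P[k,2],1); print(n,k.sum(),"arm angle",np.degrees(np.arctan(-f[0])))
```

```text
[ 524.5 -255.8  186.5] [-21.6   9.5   8.8] 0.020010998085537936
knob [[ 524.9 -246.6  207.6]]
wrist 11842 arm angle 33.89884733400347
scene 440 arm angle 33.45217481242411
```

View pics/w8.png

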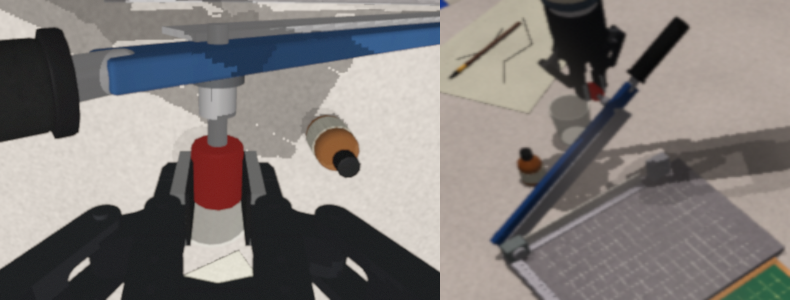

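The arm is open about 33.7°, the knob is firmly held, and the ink bottle and cup are upright. There is about 22 N of radial push toward the pivot, so I'll relax it slightly.

>>> {"name": "move_arm", "arguments": {
  "targets": [
    {"claw": 1,"dp": [0,-0.01,-0.015],"spin": 0},
    {"claw": 1,"dp": [0,-0.018,-0.03],"spin": 0},
    {"claw": 1,"dp": [0,-0.018,-0.03],"spin": 0},
    {"claw": 1,"dp": [0,-0.018,-0.03],"spin": 0}
  ]
}}

```text
t: 19.05
eef_pos: [0.5252, -0.2551, 0.1879]
tcp_rot: [-2.242, -2.186, 0.001]
contact_force: [-5.4, 8.2, -3.1]
grip_width: 0.0199
gripper_force: 59.3
```

Run:
```python
from h import *
np.set_printoptions(precision=1,suppress=True)
t=grab("scene"); top=grab("top"); s=r.get_state();print(s["t"],s["eef_pos"]*1000,s["contact_force"],s["grip_width"])
u=np.array([np.cos(np.radians(-1.8)),np.sin(np.radians(-1.8))]);v=np.array([-u[1],u[0]]);C=np.array([602.4,-61.8])
H,S,V=hsv(t); b=(H>100)&(H<125)&(S>120)&(t["range_z"]>0)
ys,xs=np.nonzero(b); P=depth(t,np.c_[xs,ys])*1000; x=(P[:,:2]-C)@u; y=(P[:,:2]-C)@v
k=(abs(y+144)<15)&(x<140)&(x>-160)&(P[:,2]>40)
print("arm angle",np.degrees(np.arctan(-np.polyfit(x[k],P[k,2],1)[0])))
H,S,V=hsv(t); m=((S<60)&(V>140)).astype(np.uint8); m[:200]=0;m[370:]=0;m[:,:250]=0;m[:,440:]=0
b=rect_w(t,big(cv2.morphologyEx(m,cv2.MORPH_OPEN,np.ones((3,3)))),.024)[3]-C; print(b@u,b@v)
```

```text
19.15 [ 525.2 -255.1  187.9] [-6.1  8.2 -1.5] 0.019570316483380007
arm angle 33.86930654879276
[-72.1 109.1 109.3 -71.8] [189.1 188.7 320.  320.4]
```

```bash
python3 -c "
from cell import r
print(r.close_job())"
```

```text
the job is handed in; nothing more can be done
None
```

The job is handed in: the print lies wholly on the green face, the latch was pulled free, the blade arm is held open at about 34° in the gripper, and I kept clear of the ink bottle, cup and water bottle.

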